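# Reset the lamp interlock with its pair of keys

## Robot

A 7-joint arm with a two-finger parallel gripper is mounted at the origin on a cart in front of the work surface, level with it; the furniture and walls round the work are solid. World frame = base frame: x ahead of the robot, y to its left, z up, the work surface at z = 0. Lengths are in m, angles in rad, forces in N, time in s.
With the tool pointing down it reaches from about 0.35 to 0.9 m from the base axis. Payload 7.2 kg.
Tool frame: the origin (TCP) lies between the finger pads; the fingertips stand 22 mm ahead of it and the grasp point (between the pads) lies 3 mm ahead of it; z points along the fingers, y is the line along which they close (so a half turn about z gives the same grasp; the last joint's range is limited). The gripper opens to 88 mm and grips with 3 to 60 N. Pads are 20 mm wide; open, the fingers measure 115 mm over their backs; the gripper's body (75 mm by 178 mm) begins 61 mm behind the grasp point.
Start: joints at [-1.217, 0.411, -0.013, 1.596, 0.006, 1.134, -0.082], TCP at [0.256, 0.57, 0.245] pointing down, gripper open.
Joint ranges: [-2.95, 2.95], [-0.29, 1.99], [-1.47, 1.44], [0.14, 2.54], [-1.03, 4.17], [0.13, 1.85], [-2.86, 2.86]. Speed limits (rad/s): [2.39, 2.39, 3.01, 3.01, 3.14, 3.14, 3.14].

## Interface

Orientations are given as a 3x3 rotation matrix whose columns are the frame's x, y, z axes.
In Python, from bench import * gives the robot as it stands.
- The arm moves only by the tool apply_moves, never from a script. Its argument "series" is one flat list of numbers, 5 for each row, row after row: the shift along the tool's x, y, z each as a share of 0.25 m, from -1 to 1, then the turn about the tool's z as a share of 90 degrees, from -1 to 1, then the opening, from 0 (shut) to 1 (fully open). A call has 1 to 12 rows; each row shifts and turns the commanded pose from where the row before left it, along the tool's axes as they then stand; what a row does not reach is not made up. A row lasts 1/8 s, in which the tool goes at most 62.5 mm and 10.7 degrees, less where a joint would pass 70% of its speed; a pose out of reach is approached as far as the arm can. A call with a number of a shift or a turn outside -1 to 1 is refused whole. A call with a gripper value outside its range is refused whole. The fingers move at their own pace and stop on an object; the grip force is fixed at half the most. Time passes only in rows, so rows that do not move let the fingers close. It gives the time, the measured TCP pose, the force, the opening and the grip force at its end, in the units of the state.
- sense(): the state, without advancing time (a new reading comes with each control period).
- snapshot(name): name is "scene" or "top" or "wrist"; returns (picture, depth): 400x640x3 uint8, blue, green, red; 400x640 float32, m along the optical axis (not along the pixel's ray), 0 where there is no reading.
- camera_params(name): a dict with "fx", "fy", "cx", "cy" (pixels), "eye" and "rotation" of the camera in the world. Camera axes: x right, y down, z forward; pixel columns grow to the right and rows downward; lengths in m; the calibration is good to about 2 mm. A picture is of the moment at which its call begins: read the wrist's pose just before it. camera_params takes no time and is no camera call; for the wrist camera it gives the pose at the moment of the call.
- close_job(): hands the job in; it is judged then, once.
The state is a dict: "time_s": time; "joint_pos": joint angles; "joint_velocities": joint speeds; "effort": joint torques, N m; "ee_pos": TCP position; "eef_rot": TCP orientation; "ft_force": force on the tool from outside, world axes, zero at the start; "wrist_torque": the same for the moment, N m; "opening": finger opening in m; "gripper_force": force on a finger pad.
Only numpy, scipy, OpenCV 4.12 (cv2) and the standard library are available. Lean on these libraries where they do the work, as an engineer would, in place of code of your own. Each camera call takes 0.05 s, during which the arm holds its last target. There are 200 camera calls.

## Task

Reset the lamp interlock on the grey console: push the yellow shutter fully back, away from the console's front, to uncover the two green keys, then press both keys fully down together, one fingertip on each and never one key alone, hold them down for at least 2 seconds, and let both come up again. Finish clear of the console with the shutter still open, and leave the slide box, white dropping bottle, petri dish and brass weight where they stand.

Things in the scene. Friction and masses are not known exactly. Their poses are not given: they have to be found in the camera images.
- console: Grey control box fixed to the bench, 125 (x) x 150 (y) mm, its flat top (deck) 42 mm above the bench; origin at the centre of its underside. Its x points from its front to its back, y to the left seen from the front, z up; the front (black strip, two small pilot lamps) faces roughly to the robot. Aluminium shutter rails along x stand on the deck at y = +-58 to 68 mm, up to 64 mm above the bench.
- key_left_top (a point): Centre of the flat top of the left green round key, 24 mm in diameter, at (-22, +29, 54) mm in the console's frame when up: 12 mm above the deck, the two keys 58 mm apart along the console's y. Moves with the key. A dark bezel 33 mm across, 3 mm high, lies round it. The closed shutter hides it from above.
- key_right_top (a point): The same on the right green key, at (-22, -29, 54) mm in the console's frame.
- key_left (a joint): How far the left key is pressed, m: 0 up, 0.006 fully down; counts as pressed beyond 0.004. A spring resists with 0.7 N at first and 4.9 N fully down, and returns the key when let go.
- key_right (a joint): The same for the right key.
- shutter_lip (a point): Centre of the front face of the yellow shutter's upright lip: in the console's frame x = -42 mm when closed, +8 mm fully open, 71 mm above the bench. Shutter plate 40 (x) x 118 (y) x 3 mm, underside 57 mm above the bench, 3 mm over the keys; on its front edge the lip, 6 mm thick, 100 mm wide, top 82 mm above the bench. Pushed in the console's +x by a fingertip put down in front of the lip.
- shutter (a joint): How far the shutter is pushed back along the console's +x, m: 0 closed, 0.050 at its stop, fully open (beyond 0.045 counts as open). It starts at 0 to 0.010. Friction of about 1.5 N; it stays where it is left. While closed it covers both keys and they cannot be pressed through it.
- slide_box: Closed blue slide box, 98 x 115 x 34 mm, loose, origin at the centre of its underside; stands away from the console, in the other gap between the microscopes. Leave it alone. The microscopes are fixed and 0.40 m tall; the middle one stands between box and console near y = -0.06 m, its eyepieces reaching to x = 0.47 m, so cross in front of it (x below 0.4 m).
- oil_bottle: Small white dropping bottle with a white cap, 29 mm in diameter, 63 mm high, loose, origin at the centre of its underside; beside the console on its left. Leave it alone.
- dish: Petri dish with red contents, 59 mm in diameter, 14 mm high, loose, origin at the centre of its underside; beside the console on its right. Leave it alone.
- brass_weight: Brass knob weight, 22 mm in diameter, 30 mm high, loose, origin at the centre of its underside; in front of the console. Leave it alone.

How it is judged:
On the way, in this order (a step that is already met when the one before it is completed fails the run):
1. the shutter is pushed fully open, both keys still up (value of joint shutter above 0.045 m and value of joint each of key_left, key_right below 0.002 m), for 0.2 s.
2. both keys are held down together by the fingers for 2 s without a break, the shutter open (value of joint each of key_left, key_right above 0.004 m and value of joint shutter above 0.045 m and contact force between the fingers and key_left above 0.5 N and contact force between the fingers and key_right above 0.5 N), for 2 s.
At the end, for the whole second after the job is handed in: Both keys are up again (less than 1 mm down), the shutter is still open (beyond 45 of its 50 mm), and slide box, bottle, dish and weight are within 20 mm of where they stood (value of joint each of key_left, key_right below 0.001 m and value of joint shutter above 0.045 m and distance of each of slide_box, oil_bottle, dish, brass_weight from where it was at the start of the episode below 0.02 m); the robot touches nothing.
It fails at once if one key is pressed (beyond 4 mm) while the other is up (less than 2 mm down) ((value of joint key_left above 0.004 m and value of joint key_right below 0.002 m) or (value of joint key_right above 0.004 m and value of joint key_left below 0.002 m)).
It fails at once if the slide box is moved or lifted more than 20 mm (distance of slide_box from where it was at the start of the episode above 0.02 m).
It fails at once if the dropping bottle is moved or lifted more than 20 mm (distance of oil_bottle from where it was at the start of the episode above 0.02 m).
It fails at once if the petri dish is moved or lifted more than 20 mm (distance of dish from where it was at the start of the episode above 0.02 m).
It fails at once if the brass weight is moved or lifted more than 20 mm (distance of brass_weight from where it was at the start of the episode above 0.02 m).
It also fails if it takes over 48 s, if anything falls off the work surface, if the arm or the gripper's body presses on something with over 40 N, if the wrist force passes 120 N, or if a joint passes its speed limit or range.

## Working session

There is one attempt and no reset: what is moved stays moved. The work goes in short steps, Python scripts to look and compute and a tool call to move; the robot and the scene stay as the last step left them, time stands still between calls to the robot, and variables do not carry over. Pictures are saved under pics/ and viewed, at most 10 in all, crops included, and the job is handed in when it is done.

Besides the shell and the picture viewer there is one more tool, called after "Call:" in YAML: its name, and indented under it one key for each argument. apply_moves: Moves the arm, as the interface text tells. Its arguments: {"type":"object","properties":{"series":{"type":"array"}},"required":["series"]}

```bash
mkdir -p pics; python3 - <<'E'
from bench import *
import cv2
s=sense();print(s['time_s'],s['ee_pos'],s['eef_rot'],s['opening'])
for n in("scene","top"):
    p,d=snapshot(n);cv2.imwrite(f"pics/{n}0.png",p);c=camera_params(n);print(n,c)
E
```

```text
0.0 [0.25570211 0.56977314 0.24379427] [[-9.12377436e-01  4.09349599e-01 -5.66666031e-04]
 [ 4.09349977e-01  9.12376165e-01 -1.52658347e-03]
 [-1.07893750e-04 -1.62478504e-03 -9.99998674e-01]] 0.08800571367811674
scene {'fx': 363.654975895305, 'fy': 363.654975895305, 'cx': 324.81384125917106, 'cy': 204.90352234186426, 'eye': array([-0.12553433, -0.42434244,  0.77736518]), 'rotation': array([[ 0.47371894, -0.63957531,  0.60542034],
       [-0.88061933, -0.33620333,  0.33388158],
       [-0.00999808, -0.69131089, -0.72248827]])}
top {'fx': 409.962056721876, 'fy': 409.962056721876, 'cx': 313.5577636969021, 'cy': 198.7049385083416, 'eye': array([ 0.34795427, -0.08385765,  1.41266365]), 'rotation': array([[-7.40352364e-04, -9.94172911e-01,  1.07794592e-01],
       [-9.99877037e-01,  2.42445014e-03,  1.54929973e-02],
       [-1.56640608e-02, -1.07769867e-01, -9.94052460e-01]])}
```

View pics/scene0.png

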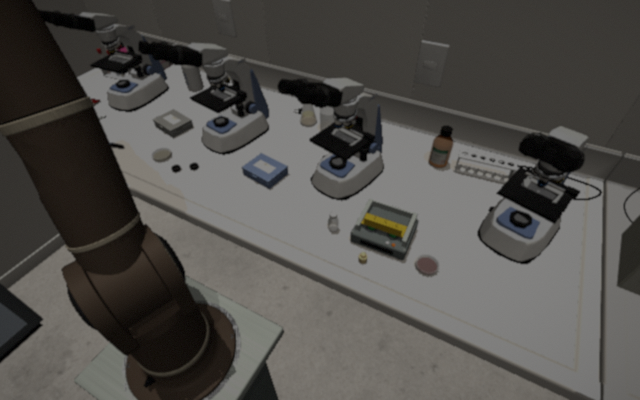

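View pics/top0.png

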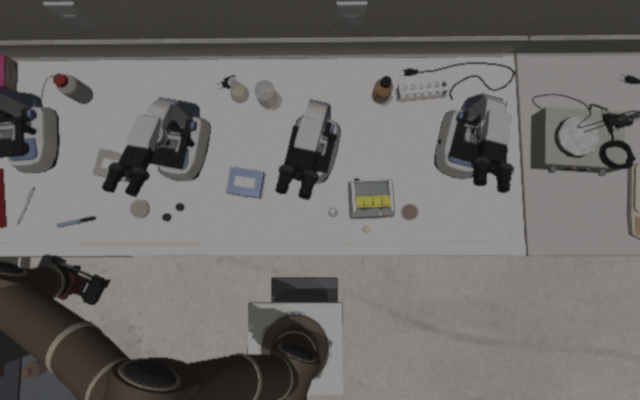

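The scene view shows the console near (385,228), with the weight at (362,257), the bottle at (333,223) and the dish at (427,265). The top view has the shutter at (372,201), bottle (332,212), weight (366,229) and dish (409,212), and the arm parked on the left. I'll get coarse positions from the top view.

```bash
cat > h.py <<'E'
from bench import *
import cv2, numpy as np
def ray(c,u,v,z):
    d=c['rotation']@np.array([(u-c['cx'])/c['fx'],(v-c['cy'])/c['fy'],1]); return c['eye']+d*(z-c['eye'][2])/d[2]
def ymask(p,lo=(22,120,60),hi=(34,255,255)):
    return cv2.inRange(cv2.cvtColor(p,cv2.COLOR_BGR2HSV),lo,hi)
def biggest(m):
    cs,_=cv2.findContours(m,cv2.RETR_EXTERNAL,cv2.CHAIN_APPROX_NONE); return max(cs,key=cv2.contourArea)
E
python3 - <<'E'
from h import *
p=cv2.imread('pics/top0.png');c=camera_params('top')
k=biggest(ymask(p));r=cv2.minAreaRect(k);print(r)
for q in cv2.boxPoints(r):print(ray(c,*q,.06))
for n,u,v,z in(('console',372,198,.042),('bottle',332,212,.063),('weight',366,229,.03),('dish',409,212,.014),('cTL',350,180,.042),('cTR',393,180,.042),('cBL',350,217,.042),('cBR',394,217,.042)):print(n,ray(c,u,v,z).round(3))
E
```

```text
((372.15191650390625, 201.38673400878906), (10.879678726196289, 32.218563079833984), 86.98721313476562)
[ 0.50064432 -0.2027822   0.06      ]
[ 0.50602244 -0.30927847  0.06      ]
[ 0.46988488 -0.31043071  0.06      ]
[ 0.46449388 -0.20424243  0.06      ]
console [ 0.498 -0.259  0.042]
bottle [ 0.45  -0.124  0.063]
weight [ 0.395 -0.238  0.03 ]
dish [ 0.453 -0.387  0.014]
cTL [ 0.56  -0.186  0.042]
cTR [ 0.559 -0.33   0.042]
cBL [ 0.435 -0.184  0.042]
cBR [ 0.435 -0.331  0.042]
```

The console centre is about (0.498,-0.258), with a yaw of a few degrees. Next I'll square the tool and travel across at x≈0.37.

Call:
apply_moves:
  series: [0,0,0,-0.09,0.5,0,0,0,-0.09,0.5,0,0,0,-0.09,0.5,-0.1,0,0,0,0.5,-0.1,0,0,0,0.5,-0.1,0,0,0,0.5,-0.1,0,0,0,0.5,0,0,0,0,0.5]

```text
time_s: 1.1
ee_pos: [0.3586, 0.5695, 0.2441]
eef_rot: [[-1.0, 0.001, 0.001], [0.001, 1.0, -0.001], [-0.001, -0.001, -1.0]]
ft_force: [-0.0, 0.5, -0.1]
opening: 0.0439
gripper_force: 0.0
```

Call:
apply_moves:
  series: [0,-0.14,0,0,0.5,0,-0.14,0,0,0.5,0,-0.14,0,0,0.5,0,-0.14,0,0,0.5,0,-0.14,0,0,0.5,0,-0.14,0,0,0.5,0,-0.14,0,0,0.5,0,-0.14,0,0,0.5,0,-0.14,0,0,0.5,0,-0.14,0,0,0.5,0,-0.14,0,0,0.5,0,-0.14,0,0,0.5]

```text
time_s: 2.6
ee_pos: [0.3561, 0.15, 0.2448]
eef_rot: [[-1.0, -0.004, 0.0], [-0.004, 1.0, 0.001], [-0.0, 0.001, -1.0]]
ft_force: [-0.3, 0.1, 0.1]
opening: 0.0436
gripper_force: 0.0
```

Call:
apply_moves:
  series: [0,-0.14,0,0,0.5,0,-0.14,0,0,0.5,0,-0.14,0,0,0.5,0,-0.14,0,0,0.5,0,-0.14,0,0,0.5,0,-0.14,0,0,0.5,0,-0.14,0,0,0.5,0,-0.14,0,0,0.5,0,-0.14,0,0,0.5,0,-0.14,0,0,0.5,0,-0.14,0,0,0.5,0,0,0,0,0.5]

```text
time_s: 4.1
ee_pos: [0.3576, -0.2357, 0.2448]
eef_rot: [[-1.0, 0.0, 0.0], [0.0, 1.0, -0.0], [-0.0, -0.0, -1.0]]
ft_force: [0.0, -0.0, -0.1]
opening: 0.0439
gripper_force: 0.0
```

```bash
python3 - <<'E'
from h import *
s=sense();print(s['ee_pos'],s['joint_pos'])
c=camera_params('wrist');p,d=snapshot('wrist');cv2.imwrite('pics/w1.png',p);print(c);np.savez('w1.npz',p=p,d=d)
E
```

```text
[ 0.35763535 -0.23569398  0.24477466] [-0.15530714  0.05394017  0.66308877  2.07616328 -0.03865865  1.02273791
  2.09775192]
{'fx': 317.9809826157964, 'fy': 317.9809826157964, 'cx': 319.78346382798475, 'cy': 194.35368081134345, 'eye': array([ 0.2768021 , -0.23579401,  0.38434218]), 'rotation': array([[-3.42190037e-04,  9.55748058e-01,  2.94186222e-01],
       [ 9.99999362e-01,  6.43718296e-04, -9.28128753e-04],
       [-1.07643031e-03,  2.94185717e-01, -9.55747668e-01]])}
```

View pics/w1.png

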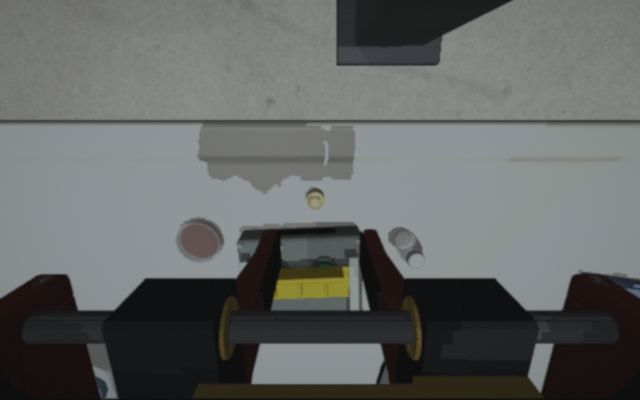

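The wrist view has the console between the fingers at about (300,260), partly hidden. The weight is at (315,198), the dish at (200,240) and the bottle at (405,245). I'll move forward so the console falls in the clear upper part of the image.

Call:
apply_moves:
  series: [-0.08,-0.014,0,0,0.5,-0.08,-0.014,0,0,0.5,-0.08,-0.014,0,0,0.5,-0.08,-0.014,0,0,0.5,-0.08,-0.014,0,0,0.5,-0.08,-0.014,0,0,0.5,0,0,0,0,0.5]

```text
time_s: 5.03
ee_pos: [0.4789, -0.2532, 0.2441]
eef_rot: [[-1.0, -0.005, -0.001], [-0.005, 1.0, 0.001], [0.001, 0.001, -1.0]]
ft_force: [-0.3, -0.4, -0.3]
opening: 0.044
gripper_force: 0.0
```

```bash
python3 - <<'E'
from h import *
s=sense();print(s['ee_pos'],s['ft_force'])
c=camera_params('wrist');p,d=snapshot('wrist');np.savez('w2.npz',p=p,d=d,**c);cv2.imwrite('pics/w2.png',cv2.resize(p[70:370,120:520],None,fx=2,fy=2,interpolation=cv2.INTER_CUBIC))
E
```

```text
[ 0.47892624 -0.25317388  0.24414742] [-0.29333901 -0.35677646 -0.27964429]
```

View pics/w2.png

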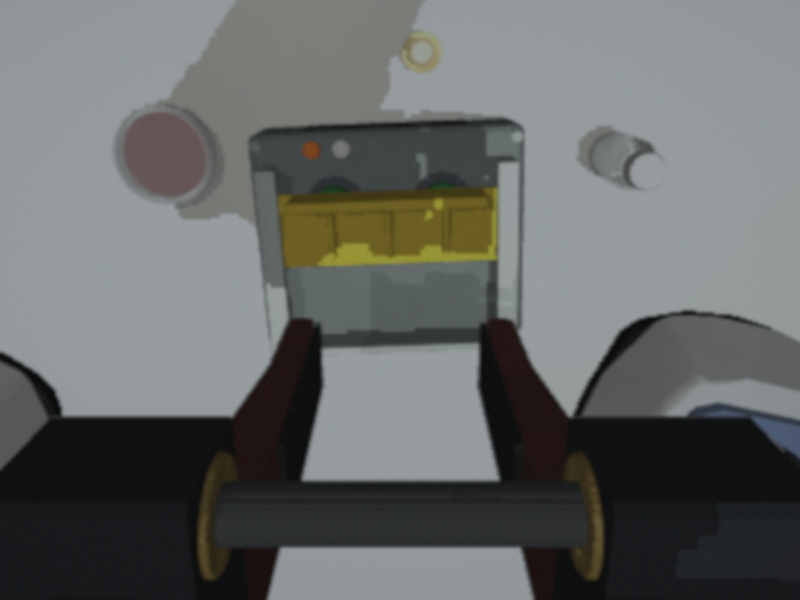

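The crop shows the shutter at (285–497, 190–266) with keys peeping out at (337,188) and (443,181), both ahead of the lip. The deck's front corners are at about (252,137) and (523,125), and the rails' front ends are at (265,170) and (508,162). I'll turn these into the console pose.

```bash
python3 - <<'E'
from h import *
f=np.load('w2.npz');c={k:f[k] for k in('fx','fy','cx','cy','eye','rotation')};p=f['p']
P=lambda u,v,z:ray(c,120+(u+.5)/2-.5,70+(v+.5)/2-.5,z)[:2]
m=ymask(p);k=biggest(m);r=cv2.minAreaRect(k);print('rect',r)
ys,xs=np.nonzero(cv2.drawContours(m*0,[k],-1,255,-1))
# rear edge (max row per column) and front edge of lip (min row)
for nm,fn,z in(('rear',max,.060),('front',min,.082)):
    cols=np.arange(xs.min()+6,xs.max()-5);pt=np.array([ray(c,u,fn(ys[xs==u])+(.5 if fn is max else -.5),z)[:2] for u in cols])
    a=np.polyfit(pt[:,1],pt[:,0],1);print(nm,'yaw',np.degrees(np.arctan(-a[0])),'x at y=-.26',np.polyval(a,-.26),'res',np.std(pt[:,0]-np.polyval(a,pt[:,1])),pt[:,1].min(),pt[:,1].max())
for n,u,v,z in(('deckFR',252,137,.042),('deckFL',523,125,.042),('railR out',254,172,.064),('railR in',276,172,.064),('railL in',498,163,.064),('railL out',518,162,.064),('plateRR',285,266,.06),('plateRL',497,259,.06),('keyR',337,188,.054),('keyL',443,181,.054),('deckBR',272,346,.042),('deckBL',520,343,.042)):print(n,P(u,v,z).round(4))
# depth check on shutter lip/deck
d=f['d']
for n,u,v in(('deck',380,160),('plate',390,240),('liptop',390,200),('weight',421,50)):
    uu=120+u/2;vv=70+v/2;z=np.median(d[int(vv)-1:int(vv)+2,int(uu)-1:int(uu)+2]);print(n,z,(c['eye']+c['rotation']@np.array([(uu-c['cx'])/c['fx'],(vv-c['cy'])/c['fy'],1])*z).round(4))
E
```

```text
rect ((313.5989990234375, 183.0731201171875), (36.0118408203125, 108.26611328125), 87.79740142822266)
rear yaw 2.590336349022753 x at y=-.26 0.50510397561945 res 0.00030983319974321933 -0.3120095956806285 -0.2090938758141721
front yaw 2.7579003348304547 x at y=-.26 0.461673763643489 res 0.0003750159605134789 -0.3064210106247378 -0.2137376648669217
deckFR [ 0.441  -0.3325]
deckFL [ 0.4338 -0.1884]
railR out [ 0.4558 -0.3276]
railR in [ 0.4558 -0.3164]
railL in [ 0.4505 -0.2041]
railL out [ 0.45  -0.194]
plateRR [ 0.5074 -0.315 ]
plateRL [ 0.5028 -0.2013]
keyR [ 0.4659 -0.2867]
keyL [ 0.4618 -0.2309]
deckBR [ 0.5632 -0.3284]
deckBL [ 0.5605 -0.1823]
deck 0.34367645 [ 0.4533 -0.2641  0.0412]
plate 0.33242616 [ 0.4914 -0.2583  0.0647]
liptop 0.30975378 [ 0.4664 -0.2581  0.0807]
weight 0.338471 [ 0.3963 -0.2424  0.0292]
```

Call:
apply_moves:
  series: [0,0,0,-0.027,0.5,0.083,-0.012,0,0,0.5,0.083,-0.011,0,0,0.5,0,0,0,0,0.5,0,0,0.12,0,0.5,0,0,0.12,0,0.5,0,0,0.12,0,0.5,0,0,0.12,0,0.5,0,0,0.08,0,0.5,0,0,0,0,0.5,0,0,0,0,0.5]

```text
time_s: 6.45
ee_pos: [0.4371, -0.2631, 0.1054]
eef_rot: [[-0.999, -0.044, 0.001], [-0.044, 0.999, -0.0], [-0.001, -0.0, -1.0]]
ft_force: [0.1, 0.6, -0.1]
opening: 0.0441
gripper_force: 0.0
```

```bash
cat >> h.py <<'E'
O=np.array([.4997,-.258]);a=np.radians(2.7);R=np.array([[np.cos(a),-np.sin(a)],[np.sin(a),np.cos(a)]])
def con(): 
    s=sense();print('t',s['time_s'],'console xy mm',((R.T@(s['ee_pos'][:2]-O))*1000).round(1),'tip z',round(1000*(s['ee_pos'][2]-.022),1),'yaw',np.degrees(np.arctan2(-s['eef_rot'][0][1],s['eef_rot'][1][1])).round(2),'F',np.round(s['ft_force'],1),'op',s['opening'])
E
python3 - <<'E'
from h import *
con();p,d=snapshot('wrist');cv2.imwrite('pics/w3.png',p)
p,d=snapshot('scene');cv2.imwrite('pics/s3.png',cv2.resize(p[150:300,290:490],None,fx=4,fy=4,interpolation=cv2.INTER_CUBIC))
E
```

```text
t 6.45 console xy mm [-62.8  -2.2] tip z 83.4 yaw 2.55 F [ 0.1  0.6 -0.1] op 0.0441043708331601
```

View pics/w3.png

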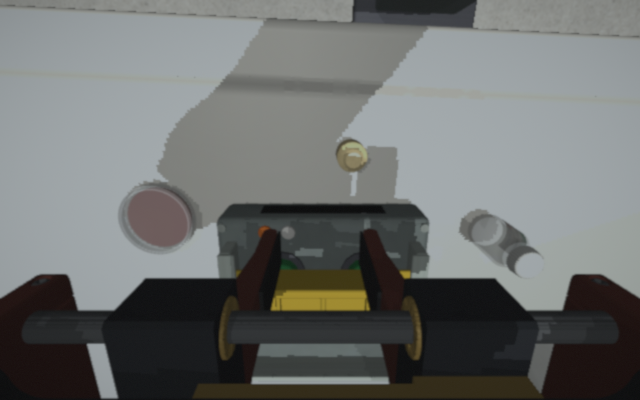

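The wrist view shows both fingertips ahead of the yellow lip, over the deck, at about (268,235) and (372,235). The weight and bottle are clear. Next I'll lower and push.

Call:
apply_moves:
  series: [0,0.009,0.035,0,0.5,0,0,0.035,0,0.5,0,0,0,0,0.5,-0.04,0,0,0,0.5,-0.04,0,0,0,0.5,-0.04,0,0,0,0.5,-0.04,0,0,0,0.5,-0.04,0,0,0,0.5,0,0,0,0,0.5]

```text
time_s: 7.68
ee_pos: [0.4876, -0.2581, 0.087]
eef_rot: [[-0.999, -0.046, 0.001], [-0.046, 0.999, -0.0], [-0.001, -0.0, -1.0]]
ft_force: [-0.6, -0.1, -0.3]
opening: 0.044
gripper_force: 0.0
```

Call:
apply_moves:
  series: [0,0,0,0,0.5]

```text
time_s: 7.8
ee_pos: [0.4866, -0.2582, 0.0871]
eef_rot: [[-0.999, -0.045, 0.0], [-0.045, 0.999, 0.0], [-0.0, 0.0, -1.0]]
ft_force: [-0.2, 0.5, 0.5]
opening: 0.0439
gripper_force: 0.0
```

```bash
python3 -c "
from h import *
con()"
```

```text
t 7.8 console xy mm [-13.1   0.4] tip z 65.1 yaw 2.58 F [-0.2  0.5  0.5] op 0.04387093678123701
```

Call:
apply_moves:
  series: [-0.016,0,0,0,0.5,-0.016,0,0,0,0.5,-0.016,0,0,0,0.5,-0.008,0,0,0,0.5,0,0,0,0,0.5]

```text
time_s: 8.43
ee_pos: [0.4955, -0.258, 0.0866]
eef_rot: [[-0.999, -0.043, -0.008], [-0.043, 0.999, 0.003], [0.008, 0.003, -1.0]]
ft_force: [-16.6, 0.2, 10.9]
opening: 0.0441
gripper_force: 8.2
```

```bash
python3 -c "
from h import *
con()"
```

```text
t 8.425 console xy mm [-4.2  0.2] tip z 64.6 yaw 2.45 F [-16.6   0.2  10.9] op 0.04405572711562016
```

The stop is felt at 17 N. I'll back off, raise, and check the shutter and key positions.

Call:
apply_moves:
  series: [0,0,0,0,0.5,0.046,0,0,0,0.5,0.046,0,0,0,0.5,0,0,-0.16,0,0.5,0,0,-0.16,0,0.5,0,0,-0.16,0,0.5,0,0,-0.16,0,0.5,0,0,0,0,0.5,0,0,0,0,0.5]

```text
time_s: 9.55
ee_pos: [0.4773, -0.2584, 0.2466]
eef_rot: [[-0.999, -0.045, 0.0], [-0.045, 0.999, 0.001], [-0.0, 0.001, -1.0]]
ft_force: [-0.4, -0.1, -0.5]
opening: 0.0438
gripper_force: 0.0
```

```bash
python3 - <<'E'
from h import *
con();c=camera_params('wrist');p,d=snapshot('wrist');np.savez('w4.npz',p=p,d=d,**c);cv2.imwrite('pics/w4.png',cv2.resize(p[70:370,120:520],None,fx=2,fy=2,interpolation=cv2.INTER_CUBIC))
C=lambda q:((R.T@(q[:2]-O))*1000).round(1)
m=cv2.inRange(cv2.cvtColor(p,cv2.COLOR_BGR2HSV),(45,90,30),(90,255,255))
n,l,st,ce=cv2.connectedComponentsWithStats(m)
for i in range(1,n):
    if st[i,4]>40:print(st[i],ce[i],'console',C(ray(c,*ce[i],.054)))
k=biggest(ymask(p))[:,0]
for u in(285,345):
    col=k[abs(k[:,0]-u)<2,1]
    print('lip top',C(ray(c,u,col.min()-.5,.082)),'rear',C(ray(c,u,col.max()+.5,.06)))
E
```

```text
t 9.55 console xy mm [-22.4   0.7] tip z 224.6 yaw 2.59 F [-0.4 -0.1 -0.5] op 0.043836845591605764
[281 163  22  22 380] [291.92105263 173.69210526] console [-24.2 -29.4]
[335 163  22  22 381] [345.43569554 173.60104987] console [-24.2  28. ]
lip top [ -1.1 -34.6] rear [ 46.4 -38.5]
lip top [-1.  25.9] rear [46.5 28.6]
```

View pics/w4.png

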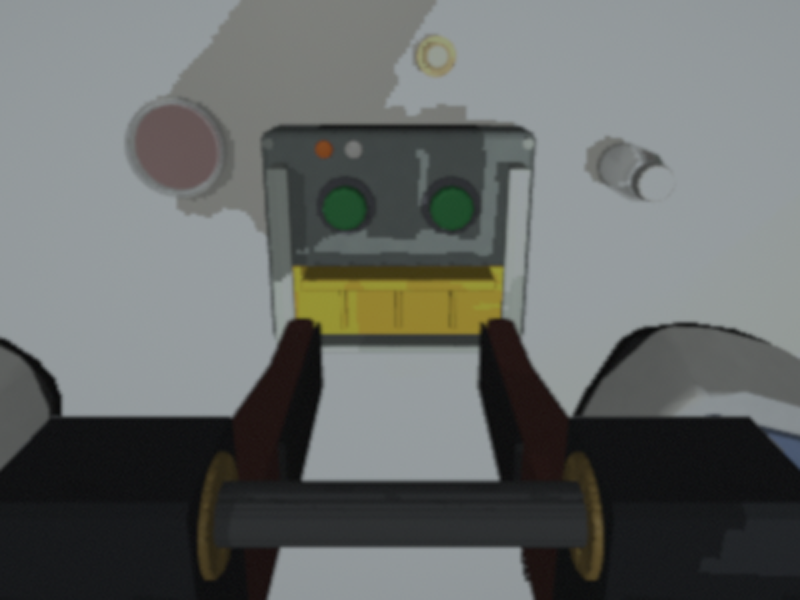

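The shutter is fully back, with its rear edge about 41 mm further on and agreeing with the stop. Both green keys are uncovered at (345,209) and (451,209), placing their midpoint at (-24.2,-0.7) in my console frame. I'll centre on that and descend to just above them.

Call:
apply_moves:
  series: [0.007,-0.006,0,0,0.54,0,0,0.16,0,0.54,0,0,0.16,0,0.54,0,0,0.16,0,0.54,0,0,0.16,0,0.54,0,0,0,0,0.54,0,0,0,0,0.54]

```text
time_s: 10.48
ee_pos: [0.4759, -0.261, 0.0879]
eef_rot: [[-0.999, -0.044, 0.0], [-0.044, 0.999, -0.001], [-0.0, -0.001, -1.0]]
ft_force: [0.4, 0.2, 0.5]
opening: 0.0473
gripper_force: 0.0
```

```bash
python3 - <<'E'
from h import *
con();p,d=snapshot('wrist');cv2.imwrite('pics/w5.png',cv2.resize(p[150:350,190:450],None,fx=3,fy=3,interpolation=cv2.INTER_CUBIC))
E
```

```text
t 10.475 console xy mm [-23.9  -1.9] tip z 65.9 yaw 2.53 F [0.4 0.2 0.5] op 0.04732854789143499
```

View pics/w5.png

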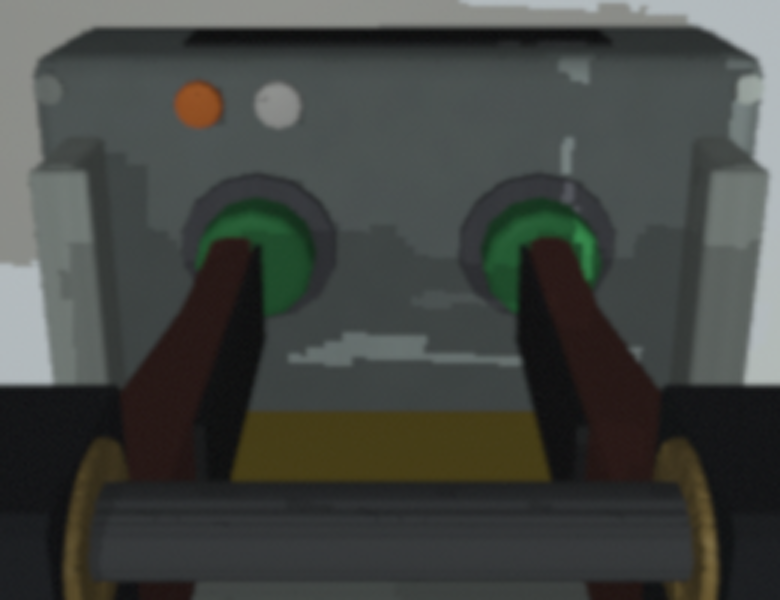

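Both tips sit over their keys, at (233,245) and (549,245) against key centres (257,255) and (541,255). They are slightly too wide and 1–2 mm to the right, so I'll correct that and then press in small steps.

Call:
apply_moves:
  series: [0,0.005,0,0,0.5,0,0,0,0,0.5,0,0,0.02,0,0.5,0,0,0.02,0,0.5,0,0,0.008,0,0.5,0,0,0.008,0,0.5,0,0,0.008,0,0.5,0,0,0.006,0,0.5,0,0,0,0,0.5]

```text
time_s: 11.65
ee_pos: [0.4758, -0.259, 0.0704]
eef_rot: [[-0.999, -0.045, 0.0], [-0.045, 0.999, 0.001], [-0.0, 0.001, -1.0]]
ft_force: [-2.1, 2.6, 11.6]
opening: 0.0435
gripper_force: 5.8
```

```bash
python3 -c "
from h import *
con();print(sense()['wrist_torque'])"
```

```text
t 11.65 console xy mm [-24.    0.1] tip z 48.4 yaw 2.56 F [-2.1  2.6 11.6] op 0.04354490549264367
[0.54387081 0.6879956  0.0393656 ]
```

11.6 N at tip height 48.4 mm means both keys are fully down. I'll add a small margin and hold.

Call:
apply_moves:
  series: [0,0,0.004,0,0.5,0,0,0,0,0.5,0,0,0,0,0.5,0,0,0,0,0.5,0,0,0,0,0.5,0,0,0,0,0.5,0,0,0,0,0.5,0,0,0,0,0.5,0,0,0,0,0.5,0,0,0,0,0.5,0,0,0,0,0.5,0,0,0,0,0.5]

```text
time_s: 13.15
ee_pos: [0.4758, -0.259, 0.0701]
eef_rot: [[-0.999, -0.045, 0.001], [-0.045, 0.999, 0.001], [-0.001, 0.001, -1.0]]
ft_force: [-5.3, 4.3, 21.9]
opening: 0.0435
gripper_force: 10.6
```

Call:
apply_moves:
  series: [0,0,0,0,0.5,0,0,0,0,0.5,0,0,0,0,0.5,0,0,0,0,0.5,0,0,0,0,0.5,0,0,0,0,0.5,0,0,0,0,0.5,0,0,0,0,0.5,0,0,0,0,0.5,0,0,0,0,0.5,0,0,0,0,0.5,0,0,0,0,0.5]

```text
time_s: 14.65
ee_pos: [0.4757, -0.2591, 0.0701]
eef_rot: [[-0.999, -0.045, 0.001], [-0.045, 0.999, 0.001], [-0.001, 0.001, -1.0]]
ft_force: [-5.6, 4.1, 21.8]
opening: 0.044
gripper_force: 10.6
```

```bash
python3 - <<'E'
from h import *
con();p,d=snapshot('wrist');cv2.imwrite('pics/w6.png',cv2.resize(p[150:350,190:450],None,fx=3,fy=3,interpolation=cv2.INTER_CUBIC))
E
```

```text
t 14.65 console xy mm [-24.    0.1] tip z 48.1 yaw 2.55 F [-5.6  4.1 21.8] op 0.043962918792600156
```

View pics/w6.png

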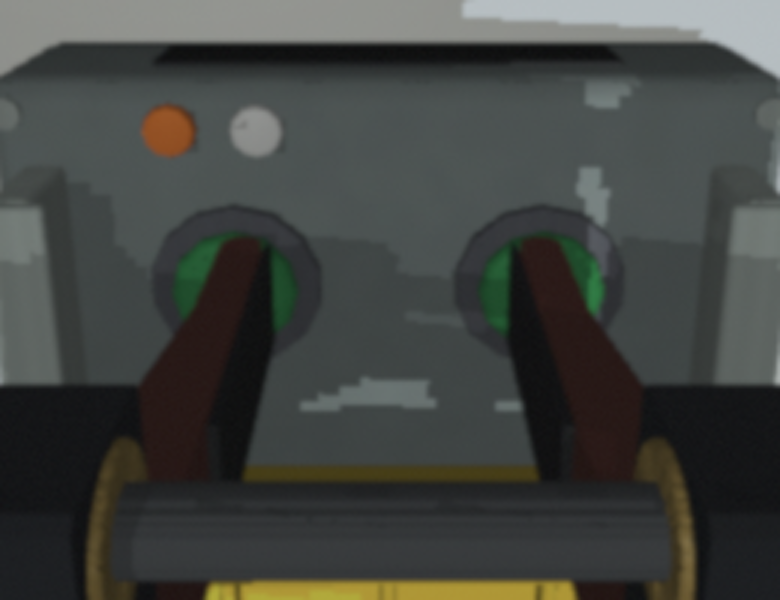

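Both tips are centred on their keys at (240,285) and (540,285), and both keys are down evenly. They've been held for about 3 s at 22 N, so I'll lift straight up and check.

Call:
apply_moves:
  series: [0,0,-0.02,0,0.5,0,0,-0.04,0,0.5,0,0,-0.12,0,0.5,0,0,-0.16,0,0.5,0,0,-0.16,0,0.5,0,0,-0.16,0,0.5,0,0,0,0,0.5,0,0,0,0,0.5]

```text
time_s: 15.7
ee_pos: [0.4754, -0.2588, 0.2331]
eef_rot: [[-0.999, -0.045, -0.0], [-0.045, 0.999, 0.0], [0.0, 0.0, -1.0]]
ft_force: [0.2, -0.5, -0.4]
opening: 0.0439
gripper_force: 0.0
```

```bash
python3 - <<'E'
from h import *
con();p,d=snapshot('wrist');cv2.imwrite('pics/w7.png',cv2.resize(p[70:370,120:520],None,fx=2,fy=2))
E
```

```text
t 15.7 console xy mm [-24.3   0.3] tip z 211.1 yaw 2.57 F [ 0.2 -0.5 -0.4] op 0.04391792050367678
```

View pics/w7.png

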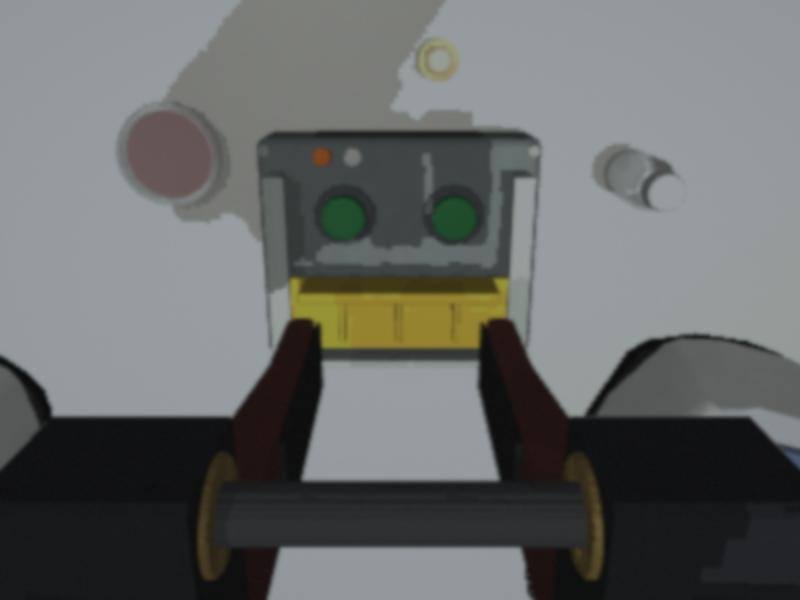

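Both keys are up again at (343,218) and (454,218). The shutter is still fully back, the weight, bottle and dish haven't moved, and the gripper is clear, so I'm handing in.

```bash
python3 -c "
from bench import *
print(close_job())"
```

```text
the job is handed in; nothing more can be done
None
```

Handed in, though no verdict came back: the shutter was pushed to its stop, both keys were held fully down together for about 3 s and came up again, and the arm finished clear with the bottle, dish and weight in place and the slide box never approached.

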